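Repack the field test kit into its foam tray

TASK

Put the field test kit back in its tray: press the pipette and the refractometer fully home into their own cutouts in the foam, and stand the loose brown dropper bottle upright in the empty cell. Do not tip the dropper bottles over, leave the two packed bottles in their cells, and do not shift or knock over the blue-capped vial, the amber bottle, the white bottle and the beaker standing near by.

Things in the scene. Friction and masses are not known exactly. Their poses are not given: they have to be found in the camera images.
- tray_centre (a point): Fixed grey tray, 224 x 322 mm, a steel handle at each short end. This point: middle of the tray, level with its rim (z = 46 mm). x runs across, y along the tray. Two black foam inserts, each 106 x 312 mm, lie in it side by side along x, in either order; foam top at z = 43 mm. Cutouts are blue inside.
- pipette_seat (a point): Where pipette_mid must come when the pipette is fully home in its cutout, with the same axes (y to the tip end). 8.5 mm below the foam top. Cutout 249 mm long, 32 mm wide for the barrel, 17.6 for the thin end, 23 for the push-button. Four springy ribs reach into the barrel section: the barrel rests on them about 10 mm proud until it is pushed down past them with some 10 N.
- pipette_notch (a point): Floor of the thumb notch that crosses the pipette's cutout 42 mm from pipette_seat towards the push-button, so that fingers can hold the barrel as it goes in: 40 mm long in y, reaching 45 mm to either side in x; its floor is 19.5 mm below pipette_seat.
- pipette_mid (a point): Loose grey-white micropipette on its side, 243 mm long. Point: half-way along, on its axis, 13.5 mm above its underside. y runs along it to the narrow tip end, -y to the red push-button. Grip the barrel (27 mm cylinder, y = -98 to +2 mm) at y = -42 mm; balance point y = -33 mm. Thin end 12.4 mm across, push-button 18 mm.
- pipette_tip (a point): The narrow end of the pipette, on its axis, 121.5 mm from pipette_mid.
- refractometer_seat (a point): Where refractometer_mid must come when the refractometer is fully home in its cutout, with the same axes (y to the thick eyepiece end). 8 mm below the foam top. Cutout 156 mm long, 30 mm wide for the barrel, 24 for the prism end. Four springy ribs reach into the barrel section: the barrel rests on them about 10 mm proud until it is pushed down past them with some 10 N.
- refractometer_notch (a point): Floor of the thumb notch that crosses the refractometer's cutout 20 mm from refractometer_seat towards the eyepiece end: 40 mm long in y, reaching 45 mm to either side in x; its floor is 19 mm below refractometer_seat.
- refractometer_mid (a point): Loose hand refractometer lying down, 150 mm long. Point: half-way along, on its axis, 12.5 mm above its underside. y runs along it to the eyepiece at the end of the black barrel, -y to the bright flat prism end (20 mm wide, from y = -29 mm). Barrel 25 mm across, y = -11 to +75 mm: grip it at y = +20 mm; balance point y = +13 mm.
- refractometer_eye (a point): The eyepiece end of the refractometer's black barrel, on its axis, 75 mm from refractometer_mid.
- cell0 (a point): Centre of the floor of a bottle cell. Three white cells, 40 mm square inside and 43 mm apart, stand in a row along y in the refractometer's insert; this is the one nearest its cutout. Floor at z = 12.5 mm, walls up to z = 45 mm, axes as the tray's. One is empty (grey felt disc on the floor), two hold bottles.
- cell1 (a point): The same for the middle cell.
- cell2 (a point): The same for the other end cell.
- bottle_brown_mid (a point): Loose brown dropper bottle with a black cap, standing, 33 mm across the body, 72 mm tall; the cap is 20 mm across and takes up the top 24 mm. This point is on its axis, half-way up (36 mm above its base); z is up along the bottle.
- bottle_yellow_mid (a point): White dropper bottle with a yellow cap that already stands in a cell and stays there, 33 mm across the body, 72 mm tall; the cap is 20 mm across and takes up the top 24 mm. This point is on its axis, half-way up (36 mm above its base); z is up along the bottle.
- bottle_packed_mid (a point): Second brown dropper bottle with a black cap, which already stands in a cell and stays there, 33 mm across the body, 72 mm tall; the cap is 20 mm across and takes up the top 24 mm. This point is on its axis, half-way up (36 mm above its base); z is up along the bottle.
- pipette: The pipette as a whole, origin on its underside below pipette_mid.
- refractometer: The refractometer as a whole, origin on its underside below refractometer_mid.
- bottle_brown: The loose brown bottle, origin at the centre of its base.
- bottle_yellow: The packed bottle with the yellow cap, origin at the centre of its base.
- bottle_packed: The packed brown bottle, origin at the centre of its base.
- vial_mid (a point): Bystander: small white vial with a blue cap, 22 mm across, 34 mm tall; it stands beside one of the two instruments; the loose bottle stands beside the other. This point is on its axis, half-way up. Leave it alone.
- amber_bottle_mid (a point): Bystander: amber reagent bottle with a black cap, 62 mm across, 135 mm tall. This point is on its axis, half-way up. Leave it alone.
- white_bottle_mid (a point): Bystander: white reagent bottle with a white cap, 58 mm across, 115 mm tall. This point is on its axis, half-way up. Leave it alone.
- beaker_mid (a point): Bystander: empty glass beaker, 75 mm across, 95 mm tall. This point is on its axis, half-way up. Leave it alone.
Things that resemble listed ones, but are neither listed nor needed, are in the scene too. Leave any pink or red look-alike of the bottle_packed alone.

How it is judged (in metres and radians):
At the end, for the whole second after the job is handed in: Pipette and refractometer lie in their cutouts, right way round, within 3 mm of fully down, 6 mm sideways and 3 degrees; each of the three dropper bottles stands upright on the floor of a cell of its own; everything is at rest and the bystanders are within 20 mm of where they stood (horizontal distance between pipette_mid and pipette_seat below 0.006 m and z of pipette_mid in the frame of pipette_seat between -0.004 and 0.003 m and angle between the y axis of pipette_mid and the y axis of pipette_seat, either way round below 0.05 rad and y of pipette_tip in the frame of pipette_seat above 0.11 m and linear speed of each of pipette, refractometer, bottle_brown, bottle_yellow, bottle_packed below 0.02 m/s and horizontal distance between refractometer_mid and refractometer_seat below 0.006 m and z of refractometer_mid in the frame of refractometer_seat between -0.004 and 0.003 m and angle between the y axis of refractometer_mid and the y axis of refractometer_seat, either way round below 0.05 rad and y of refractometer_eye in the frame of refractometer_seat above 0.065 m and ((horizontal distance between bottle_brown_mid and cell0 below 0.009 m and z of bottle_brown_mid in the frame of cell0 between 0.03 and 0.04 m and angle between bottle_brown_mid's own z axis and vertical below 0.15 rad) or (horizontal distance between bottle_brown_mid and cell1 below 0.009 m and z of bottle_brown_mid in the frame of cell1 between 0.03 and 0.04 m and angle between bottle_brown_mid's own z axis and vertical below 0.15 rad) or (horizontal distance between bottle_brown_mid and cell2 below 0.009 m and z of bottle_brown_mid in the frame of cell2 between 0.03 and 0.04 m and angle between bottle_brown_mid's own z axis and vertical below 0.15 rad)) and ((horizontal distance between bottle_yellow_mid and cell0 below 0.009 m and z of bottle_yellow_mid in the frame of cell0 between 0.03 and 0.04 m and angle between bottle_yellow_mid's own z axis and vertical below 0.15 rad) or (horizontal distance between bottle_yellow_mid and cell1 below 0.009 m and z of bottle_yellow_mid in the frame of cell1 between 0.03 and 0.04 m and angle between bottle_yellow_mid's own z axis and vertical below 0.15 rad) or (horizontal distance between bottle_yellow_mid and cell2 below 0.009 m and z of bottle_yellow_mid in the frame of cell2 between 0.03 and 0.04 m and angle between bottle_yellow_mid's own z axis and vertical below 0.15 rad)) and ((horizontal distance between bottle_packed_mid and cell0 below 0.009 m and z of bottle_packed_mid in the frame of cell0 between 0.03 and 0.04 m and angle between bottle_packed_mid's own z axis and vertical below 0.15 rad) or (horizontal distance between bottle_packed_mid and cell1 below 0.009 m and z of bottle_packed_mid in the frame of cell1 between 0.03 and 0.04 m and angle between bottle_packed_mid's own z axis and vertical below 0.15 rad) or (horizontal distance between bottle_packed_mid and cell2 below 0.009 m and z of bottle_packed_mid in the frame of cell2 between 0.03 and 0.04 m and angle between bottle_packed_mid's own z axis and vertical below 0.15 rad)) and distance of each of vial_mid, amber_bottle_mid, beaker_mid, white_bottle_mid from where it was at the start of the episode below 0.02 m); the robot touches nothing.
It fails at once if a dropper bottle is tipped over (angle between any of bottle_brown_mid, bottle_yellow_mid, bottle_packed_mid's own z axis and vertical above 0.6 rad).
It fails at once if a packed bottle is taken out of its cell (distance of any of bottle_yellow_mid, bottle_packed_mid from where it was at the start of the episode above 0.025 m).
It fails at once if the vial, the amber bottle, the white bottle or the beaker is shifted or knocked over (distance of any of vial_mid, amber_bottle_mid, beaker_mid, white_bottle_mid from where it was at the start of the episode above 0.02 m).
It also fails if it takes over 69 s, if anything falls off the work surface, if the arm or the gripper's body presses on something with over 40 N, if the wrist force passes 120 N, or if a joint passes its speed limit or range.

ROBOT

A 6-joint arm with a two-finger parallel gripper is mounted at the origin on a cart in front of the work surface, level with it; the furniture and walls round the work are solid. World frame = base frame: x ahead of the robot, y to its left, z up, the work surface at z = 0. Lengths are in mm, angles in rad, forces in N, time in s.
With the tool pointing down it reaches from about 300 to 775 mm from the base axis. Payload 14.6 kg.
Tool frame: the origin (TCP) lies on the centre line of the jaws, within the pads' length; the fingertips stand 19 mm ahead of it and the grasp point (between the pads) is the TCP (bot.tip_reach is the distance from the TCP to the fingertips, in mm); z points along the fingers, y is the line along which they close (so a half turn about z gives the same grasp; the last joint's range is limited). The gripper opens to 85 mm and grips with 20 to 120 N. Pads are 22 mm wide; open, the fingers measure 114 mm over their backs; the gripper's body (76 mm by 85 mm) begins 54 mm behind the grasp point. The pads swing forward as they close: fully open they stand 13 mm farther back than shut.
Start: joints at [-1.376, 0.3, 1.521, -0, 1.321, -0.067], TCP at [142.344, -531.251, 250.281] pointing down, gripper open.
Joint ranges: [-3.03, 3.03], [-0.79, 2.21], [0.23, 2.52], [-1.04, 4.18], [0, 3.07], [-2.55, 2.55]. Speed limits (rad/s): [2.22, 2.22, 2.57, 3.14, 3.14, 3.14].

INTERFACE

Orientations are given as a unit quaternion [w, x, y, z].
In Python, from rig import bot gives the robot as it stands. Calls block until the motion is done:
- bot.move_to(position, orientation): joint-space move of the TCP to a pose.
- bot.servo_line(position, attitude=None, speed=150, until_force=None): straight line of the TCP; attitude=None keeps the orientation; speed is the mean speed in mm/s. With until_force (N) it stops when the force on the tool has changed by that much, and returns True; else False.
- bot.move_joints(angles): joint-space move.
- bot.move_gripper(opening, grip_force=None): finger opening in mm; grip_force is the grip in N (None keeps the last); returns when the fingers have stopped.
- bot.dwell(seconds).
- bot.ik(position, orientation): joint angles nearest the present ones, or None.
- bot.read_state(): the state.
- bot.read_camera(name): name is "scene" or "top" or "wrist"; returns a dict with "image" (400x640x3 uint8, blue, green, red), "depth" (400x640 float32, mm along the optical axis (not along the pixel's ray), 0 where there is no reading), "fovy" (degrees; the focal length in pixels is half the picture's height over the tangent of half this angle, whatever the lens; pixels are square), "cx", "cy" (the principal point, pixels), "eye" and "attitude" of the camera in the world; the wrist camera has in their place "mount" (4x4, takes a point from camera to tool coordinates, whose origin is the TCP and whose axes are the flange's). Camera axes: x right, y down, z forward; pixel columns grow to the right and rows downward; lengths in mm; the calibration is good to about 2 mm. A picture is of the moment at which its call begins: read the wrist's pose just before it.
A pose or a line that the arm cannot do raises bot.MotionError and nothing moves.
- bot.finish_job(): hands the job in; it is judged then, once.
The state is a dict: "clock": time; "joint_positions": joint angles; "qvel": joint speeds; "effort": joint torques, N m; "ee_pos": TCP position; "tool_rot": TCP orientation; "ft_force": force on the tool from outside, world axes, zero at the start; "moment": the same for the moment, N m; "grip_width": finger opening in mm; "grip_force": force on a finger pad.
Only numpy, scipy, OpenCV 4.12 (cv2) and the standard library are available. Lean on these libraries where they do the work, as an engineer would, in place of code of your own. Each camera call takes 0.05 s, during which the arm holds its last target. There are 200 camera calls.

## Working session

There is one attempt and no reset: what is moved stays moved. The work goes in short steps, each a Python script; the robot and the scene stay as the last script left them, time stands still between calls to the robot, and variables do not carry over. Pictures are saved under pics/ and viewed, at most 14 in all, crops included, and the job is handed in when it is done.

```bash
ls; mkdir -p pics; python3 - <<'E'
from rig import bot
import cv2,numpy as np,pickle
for n in ("top","scene"):
    c=bot.read_camera(n); cv2.imwrite(f"pics/{n}0.png",c["image"]); pickle.dump(c,open(f"{n}0.pkl","wb"))
    print(n,c["fovy"],c["cx"],c["cy"],c["eye"],c["attitude"],(c["depth"]>0).mean())
print(bot.read_state()["clock"],bot.read_state()["tool_rot"])
E
```

```text
pics
top 51.93180665984897 313.99311828842997 196.76337401056878 [ 375.54116039  -22.23429698 1309.41121767] [-0.04361951  0.71508522 -0.69629939  0.04379084] 0.99598828125
scene 44.18715597443032 328.24772137271106 199.20988958512692 [-113.47086781  584.42075209 1119.847102  ] [ 0.14244523 -0.38053536  0.85559976 -0.3207043 ] 0.996046875
0.1 [-5.22433882e-04  9.91446099e-01  1.30515743e-01 -3.78091787e-05]
```

View pics/top0.png

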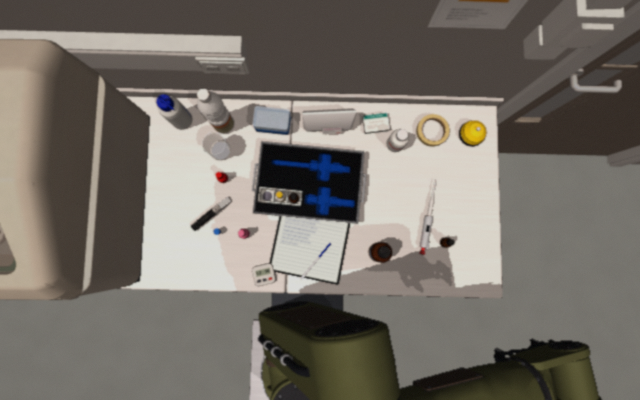

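View pics/scene0.png

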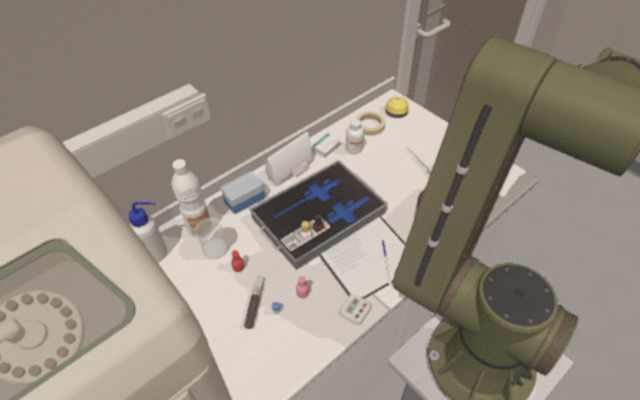

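The top view (640x400) has x world up and y world left.
- **Tools:** the pipette is near (428,220) with its red button at (423,251). The refractometer is near (211,213), with the black barrel to the lower left and the bright prism at (230,200).
- **Bottles and vial:** the loose brown bottle is at (447,242), the blue vial at (217,231) and amber at (381,252). Red and pink look-alikes are at (222,177) and (244,233).
- **Tray:** its centre is about (310,182), with cells at (265..293,197).

Next I'll look closer with the wrist camera.

```bash
cat > h.py <<'E'
from rig import bot
import numpy as np, cv2, pickle
from scipy.spatial.transform import Rotation as R
def down(yaw):   # tool z down; tool x at angle yaw in world; tool y at yaw-90deg
    q=(R.from_euler('z',yaw)*R.from_euler('x',np.pi)).as_quat(); return [q[3],q[0],q[1],q[2]]
def rot(q): return R.from_quat([q[1],q[2],q[3],q[0]])
def shot(name):
    s=bot.read_state(); c=bot.read_camera("wrist"); T=np.eye(4)
    T[:3,:3]=rot(s["tool_rot"]).as_matrix(); T[:3,3]=s["ee_pos"]
    c["T"]=T@np.array(c["mount"]); pickle.dump(c,open(name+".pkl","wb")); cv2.imwrite(f"pics/{name}.png",c["image"]); return c
def load(n):
    c=pickle.load(open(n+".pkl","rb"))
    if "T" not in c:
        T=np.eye(4);T[:3,:3]=rot(c["attitude"]).as_matrix();T[:3,3]=c["eye"];c["T"]=T
    return c
def ray(c,uv):
    f=200/np.tan(np.radians(c["fovy"]/2)); uv=np.atleast_2d(uv).astype(float)
    d=np.c_[(uv[:,0]-c["cx"])/f,(uv[:,1]-c["cy"])/f,np.ones(len(uv))]
    return c["T"][:3,3],d@c["T"][:3,:3].T
def plane(c,uv,z):
    o,d=ray(c,uv); return o+d*((z-o[2])/d[:,2])[:,None]
def deproj(c,uv):
    o,d=ray(c,uv); uv=np.atleast_2d(uv).astype(int); return o+d*c["depth"][uv[:,1],uv[:,0]][:,None]
def tri(c1,p1,c2,p2):   # mid point of the two rays, gap
    o1,d1=ray(c1,p1);o2,d2=ray(c2,p2);A=np.c_[d1[0],-d2[0]];t=np.linalg.lstsq(A,o2-o1,rcond=None)[0]
    a=o1+t[0]*d1[0];b=o2+t[1]*d2[0];return (a+b)/2,np.linalg.norm(a-b)
def best_yaw(p,yaw):    # of the two equal grasps the reachable one with the smaller last joint
    r=[(abs(j[5]),y) for y in (yaw,yaw+np.pi,yaw-np.pi) if (j:=bot.ik(p,down(y))) is not None]; return min(r)[1] if r else None
E
python3 - <<'E'
from h import *
t=load("top0")
for n,uv,z in [("pip",(428,220),13),("btn",(423,251),13),("tip",(433,182),13),("ref",(211,213),12),("brown",(447,242),72),("tray",(310,182),46),("vial",(217,231),34),("amber",(381,252),135),("white",(400,140),115),("beaker",(220,150),95)]: print(n,plane(t,uv,z)[0].round(),deproj(t,uv)[0].round())
print(np.round(bot.read_camera("wrist")["mount"],2))
s=bot.read_state(); print(rot(s["tool_rot"]).as_euler("ZYX"))
for p in [(250,-400,330),(420,-10,400),(330,300,330)]:
    for y in np.radians([-180,-135,-90,-45,0,45,90,135]):
        j=bot.ik(p,down(y)); print(p,round(np.degrees(y)),None if j is None else np.round(j,2))
E
```

```text
pip [ 472. -383.   13.] [ 471. -378.   31.]
btn [ 375. -366.   13.] [ 375. -364.   23.]
tip [ 594. -399.   13.] [ 597. -403.   -0.]
ref [476. 304.  12.] [475. 300.  27.]
brown [ 403. -423.   72.] [ 404. -426.   61.]
tray [579.  -7.  46.] [579.  -7.  43.]
vial [419. 277.  34.] [419. 277.  35.]
amber [ 369. -215.  135.] [ 369. -215.  132.]
white [ 701. -273.  115.] [ 704. -274.  106.]
beaker [661. 267.  95.] [684. 290.   0.]
[[-0.000e+00 -9.500e-01 -3.000e-01  7.533e+01]
 [ 1.000e+00 -0.000e+00 -0.000e+00  6.000e-02]
 [ 0.000e+00 -3.000e-01  9.500e-01 -1.239e+02]
 [ 0.000e+00  0.000e+00  0.000e+00  1.000e+00]]
[ 2.61816417e-01 -6.15822166e-05 -3.14073585e+00]
(250, -400, 330) -180 None
(250, -400, 330) -135 None
(250, -400, 330) -90 [-1.09  0.07  1.61 -0.    1.46  2.05]
(250, -400, 330) -45 [-1.09  0.07  1.61 -0.    1.46  1.27]
(250, -400, 330) 0 [-1.09  0.07  1.61 -0.    1.46  0.48]
(250, -400, 330) 45 [-1.09  0.07  1.61  0.    1.46 -0.3 ]
(250, -400, 330) 90 [-1.09  0.07  1.61  0.    1.46 -1.09]
(250, -400, 330) 135 [-1.09  0.07  1.61  0.    1.46 -1.88]
(420, -10, 400) -180 [-0.11 -0.07  1.59  0.    1.62 -1.68]
(420, -10, 400) -135 [-0.11 -0.07  1.59  0.    1.62 -2.47]
(420, -10, 400) -90 None
(420, -10, 400) -45 [-0.11 -0.07  1.59 -0.    1.62  2.25]
(420, -10, 400) 0 [-0.11 -0.07  1.59 -0.    1.62  1.46]
(420, -10, 400) 45 [-0.11 -0.07  1.59 -0.    1.62  0.67]
(420, -10, 400) 90 [-0.11 -0.07  1.59  0.    1.62 -0.11]
(420, -10, 400) 135 [-0.11 -0.07  1.59  0.    1.62 -0.9 ]
(330, 300, 330) -180 [ 0.66  0.01  1.67  0.    1.46 -0.92]
(330, 300, 330) -135 [ 0.66  0.01  1.67  0.    1.46 -1.7 ]
(330, 300, 330) -90 [ 0.66  0.01  1.67  0.    1.46 -2.49]
(330, 300, 330) -45 None
(330, 300, 330) 0 [ 0.66  0.01  1.67 -0.    1.46  2.23]
(330, 300, 330) 45 [ 0.66  0.01  1.67 -0.    1.46  1.44]
(330, 300, 330) 90 [ 0.66  0.01  1.67 -0.    1.46  0.66]
(330, 300, 330) 135 [ 0.66  0.01  1.67  0.    1.46 -0.13]
```

```bash
python3 - <<'E'
from h import *
def view(n,xy,yaw,z=230):
    k=0.3*(z+124)/.95-75
    p=[xy[0]+k*np.cos(yaw),xy[1]+k*np.sin(yaw),z]
    bot.move_to(p,down(yaw)); bot.dwell(.15); c=shot(n); print(n,bot.read_state()["clock"],c["fovy"])
h=np.pi/2
view("p1",(430,-390),h); view("p2",(510,-390),h)
view("t2",(590,-50),h,260); view("t1",(560,30),h,260)
for a,b in(("p1","p2"),("t1","t2")):
    im=np.vstack([cv2.imread(f"pics/{k}.png")[:, :] for k in (a,b)]); cv2.imwrite(f"pics/{a}{b}.png",cv2.resize(im,(480,600),interpolation=cv2.INTER_AREA))
E
```

```text
p1 1.6333 58.536879044229856
p2 2.25 58.536879044229856
t2 3.8 58.536879044229856
t1 4.4333 58.536879044229856
```

View pics/p1.png

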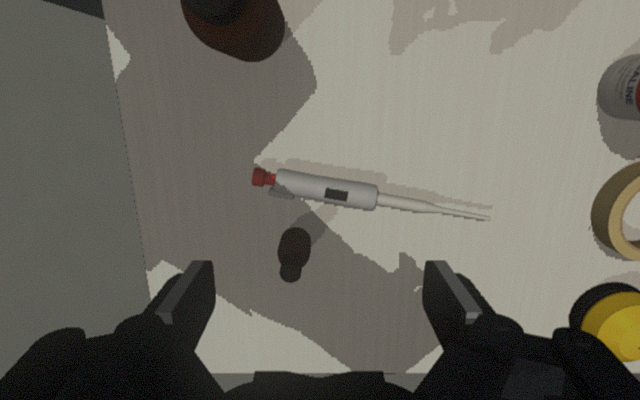

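View pics/t1.png

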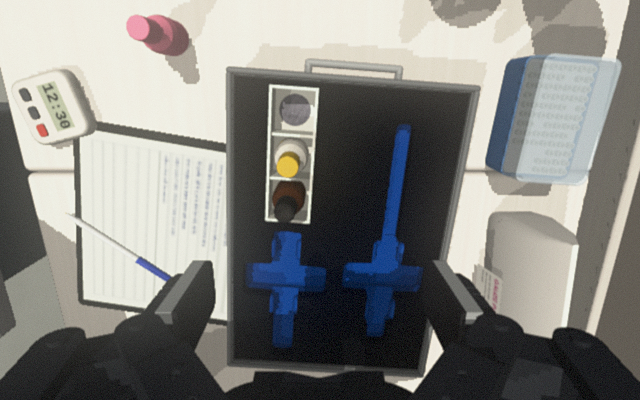

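p1: the pipette has its button at (262,177) and tip at (490,215). The brown bottle stands with its cap at (290,268), and amber is at (235,20). t1: the empty cell with the felt disc is at (295,108), the far +y one (cell2). The yellow and brown packed bottles are at (290,163) and (287,203). The refractometer cutout is at left with its notch at (286,277), and the pipette cutout at right has its notch at (383,277) and tip end at (403,127).

```bash
cat > m.py <<'E'
from h import *
def hmap(c):
    v,u=np.mgrid[0:400,0:640]; P=deproj(c,np.c_[u.ravel(),v.ravel()]).reshape(400,640,3); P[c["depth"]<=0]=np.nan; return P
def blobs(m,amin):
    n,l,s,ce=cv2.connectedComponentsWithStats(m.astype(np.uint8)); return [(s[i,4],ce[i],l==i) for i in range(1,n) if s[i,4]>=amin]
E
python3 - <<'E'
from m import *
np.set_printoptions(suppress=True,precision=1)
print("TRAY"); K={}
for n in("t1","t2"):
    c=load(n); hsv=cv2.cvtColor(c["image"],cv2.COLOR_BGR2HSV); P=hmap(c); H,S,V=cv2.split(hsv)
    b=((H>100)&(H<130)&(S>150)&(V>60)).astype(np.uint8); b=cv2.morphologyEx(b,cv2.MORPH_CLOSE,np.ones((5,5)))
    for a,ce,m in blobs(b,1500):
        v,u=np.nonzero(m); Q=plane(c,np.c_[u,v],43)[:,:2]
        r=cv2.minAreaRect(Q.astype(np.float32)); print(n,a,"rect c",np.array(r[0]),"size",np.array(r[1]),"ang",r[2],"pix c",ce)
        K.setdefault(n,[]).append(cv2.minAreaRect(np.c_[u,v].astype(np.float32))[0])
    foam=(V<40)&(P[...,0]>450)&(P[...,0]<700)&(abs(P[...,1])<180)&(P[...,2]>30)&(P[...,2]<60); print(" foam depth z",np.nanmedian(P[...,2][foam]))
    if n=="t1": box=(slice(90,128),slice(275,318))
    w=(S<60)&(P[...,2]<25)&(P[...,0]>500)&(P[...,0]<560)&(P[...,1]>60)&(P[...,1]<150)
    for a,ce,m in blobs(w,150): print(" felt/low",a,ce,plane(c,ce,12.5),np.nanmedian(P[...,2][m]))
    w=(S<60)&(P[...,2]>38)&(P[...,2]<52)&(V>120)&(P[...,0]>480)&(P[...,0]<570)&(P[...,1]>-30)&(P[...,1]<150)
    v,u=np.nonzero(w);Q=plane(c,np.c_[u,v],45)[:,:2]; print(" cells",cv2.minAreaRect(Q.astype(np.float32)),np.nanmedian(P[...,2][w]))
c1,c2=load("t1"),load("t2")
for i in range(2): print("tri",tri(c1,K["t1"][i],c2,K["t2"][i]))
print("PIP"); L={}
for n in("p1","p2"):
    c=load(n); H,S,V=cv2.split(cv2.cvtColor(c["image"],cv2.COLOR_BGR2HSV)); P=hmap(c)
    print(" table z",np.nanmedian(P[...,2][150:170,380:460]))
    m=(P[...,2]>5)&(P[...,2]<40)&(P[...,0]>340)&(P[...,0]<620)&(abs(P[...,1]+385)<45)
    for a,ce,mm in blobs(m,200):
        v,u=np.nonzero(mm);Q=plane(c,np.c_[u,v],13.5)[:,:2].astype(np.float32); r=cv2.minAreaRect(Q); print(n,a,ce,"rect",r,"zmax",np.nanpercentile(P[...,2][mm],95))
    red=((H<8)|(H>172))&(S>120)&(V>60)&(P[...,0]<420)&(P[...,1]<-320)
    for a,ce,mm in blobs(red,30): print(" red",a,ce,plane(c,ce,13.5)); L[n]=ce
    m=(P[...,2]>64)&(P[...,2]<85)&(P[...,0]>370)&(P[...,0]<440)&(P[...,1]<-380)&(P[...,1]>-470)
    for a,ce,mm in blobs(m,30): print(" cap",a,ce,plane(c,ce,72),np.nanmedian(P[...,2][mm])); L[n+"c"]=ce
d1,d2=load("p1"),load("p2")
print("tri red",tri(d1,L["p1"],d2,L["p2"]),"cap",tri(d1,L["p1c"],d2,L["p2c"]))
E
```

```text
TRAY
t1 5310 rect c [640.3  -4.5] size [229.6  84.7] ang 71.80231475830078 pix c [386.  250.2]
t1 3993 rect c [519.1 -59.5] size [135.6  77.8] ang 64.02481079101562 pix c [286.1 282. ]
 foam depth z 43.12709683843164
 felt/low 1722 [293.8 109.8] [[534.9 128.   12.5]] 13.181304647891949
 felt/low 449 [293.6 151.3] [[533.6  85.6  12.5]] 13.133889498545955
 cells ((532.4427490234375, 84.71666717529297), (132.61273193359375, 46.2247428894043), 85.72340393066406) 44.83022767836911
t2 6967 rect c [638.9  -6.9] size [233.1  83.6] ang 72.1366958618164 pix c [360.3 177. ]
t2 4941 rect c [521.5 -63.6] size [139.6  78.4] ang 61.95895004272461 pix c [256.6 213.8]
 foam depth z 43.149329873325684
 felt/low 1751 [258.5  20.6] [[533.1 129.9  12.5]] 13.310177728365318
 felt/low 603 [259.2  69.6] [[531.5  86.3  12.5]] 13.15899693921483
 cells ((532.3057250976562, 80.56558227539062), (123.78400421142578, 46.10271453857422), 85.63780212402344) 44.681902971812036
tri (array([641.1,   4.9,  42.2]), np.float64(1.0188847933057181))
tri (array([518.2, -68.1,  21.5]), np.float64(1.1537297729290887))
PIP
 tab
[... 216 characters left out ...]
392578125, -429.7339782714844), (24.512386322021484, 30.881818771362305), 87.17476654052734) zmax 39.34154589041274
 red 253 [262.3 177.7] [[ 373.6 -364.3   13.5]]
 cap 398 [290.2 270.7] [[ 403.5 -434.4   72. ]] 71.46235107790724
 table z 0.19136855279282372
p2 4110 [260.9 192.3] rect ((482.12481689453125, -385.4581604003906), (29.891498565673828, 245.2691650390625), 79.9220199584961) zmax 27.242254150497484
p2 502 [217.1 238.9] rect ((401.5285949707031, -433.0171813964844), (37.961082458496094, 24.832717895507812), 51.69796371459961) zmax 39.42380299640271
 red 270 [179.2 177.8] [[ 371.6 -363.9   13.5]]Traceback (most recent call last):
  File "<stdin>", line 31, in <module>
KeyError: 'p2c'
```

View pics/t2.png

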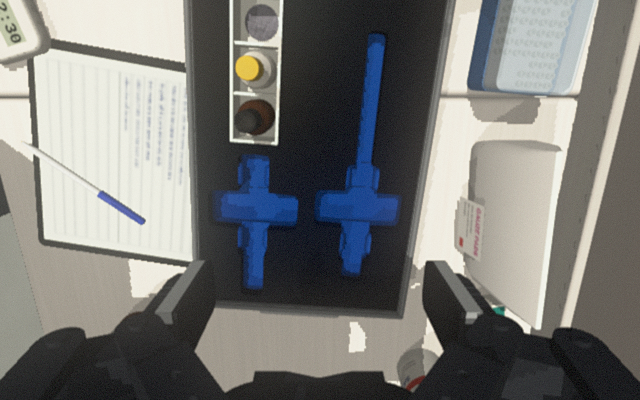

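```bash
python3 - <<'E'
from m import *
np.set_printoptions(suppress=True,precision=1)
K={}
for n in("t1","t2"):
    c=load(n); H,S,V=cv2.split(cv2.cvtColor(c["image"],cv2.COLOR_BGR2HSV))
    b=((H>100)&(H<130)&(S>120)&(V>35)).astype(np.uint8); b=cv2.morphologyEx(b,cv2.MORPH_CLOSE,np.ones((5,5)))
    bl=sorted(blobs(b,1500),key=lambda t:-t[0])[:2]
    v,u=np.nonzero(bl[0][2]);Q=plane(c,np.c_[u,v],43)[:,:2]   # thin end: centre line -> heading
    y=Q[:,1]; T=[]
    for lo in np.arange(30,100,5): s=Q[(y>=lo)&(y<lo+5)]; T.append(((s[:,0].min()+s[:,0].max())/2,lo+2.5))
    k=np.polyfit(np.array(T)[:,1],np.array(T)[:,0],1); a=np.pi/2-np.arctan(k[0]); print(n,"heading",np.degrees(a))
    a=np.radians(85.7); M=np.array([[np.sin(a),-np.cos(a)],[np.cos(a),np.sin(a)]])  # rows: tray x, tray y
    for nm,(ar,ce,m) in zip(("pip","ref"),bl):
        v,u=np.nonzero(m);Q=plane(c,np.c_[u,v],43)[:,:2]@M.T; lo,hi=Q.min(0),Q.max(0)
        print(n,nm,"size",hi-lo,"seat",(lo+hi)/2@M)
        nx=Q[(Q[:,0]<lo[0]+12)]; nx2=Q[Q[:,0]>hi[0]-12]; q=[(t[:,1].min()+t[:,1].max())/2 for t in(nx,nx2)]; print("   notch y-seat y",np.array(q)-(lo+hi)[1]/2)
        pc=np.c_[u,v]; e=[pc[Q[:,0].argmin()],pc[Q[:,0].argmax()],pc[Q[:,1].argmax()],pc[Q[:,1].argmin()]]; K[n,nm]=e
for nm in("pip","ref"):
    for i in range(4): print(nm,i,tri(load("t1"),K["t1",nm][i],load("t2"),K["t2",nm][i]))
L=[]
for n in("p1","p2"):
    c=load(n); P=hmap(c)
    m=(P[...,2]>60)&(P[...,2]<85)&(P[...,0]>370)&(P[...,0]<440)&(P[...,1]<-400)&(P[...,1]>-470)
    a,ce,mm=max(blobs(m,10),key=lambda t:t[0]); print(n,"cap",a,ce,plane(c,ce,70),np.nanmean(P[mm],0)); L.append(ce)
    m=(P[...,2]>5)&(P[...,2]<40)&(P[...,0]>340)&(P[...,0]<620)&(abs(P[...,1]+385)<45); _,_,mm=max(blobs(m,200),key=lambda t:t[0])
    Q=P[mm]; Q=Q[(Q[:,2]>22)]; r=cv2.minAreaRect(Q[:,:2].astype(np.float32)); print("  barrel top",r,Q.mean(0))
print(tri(load("p1"),L[0],load("p2"),L[1]))
print(tri(load("p1"),(262.3,177.7),load("p2"),(179.2,177.8)))
E
```

```text
t1 heading 85.75522305253729
t1 pip size [ 85.8 238.4] seat [630.3  -2.1]
   notch y-seat y [-42.6 -43.3]
t1 ref size [ 88.4 145. ] seat [526.4 -64.1]
   notch y-seat y [18.7 19.4]
t2 heading 85.68729883624297
t2 pip size [184.6 263.1] seat [580.9 -12.4]
   notch y-seat y [-38.6 -30.6]
pip 0 (array([559.5,  41. , 237.5]), np.float64(47.62440076789761))
pip 1 (array([672. , -51.5,  36.8]), np.float64(0.33995433375138717))
pip 2 (array([643.9, 115.8,  35.8]), np.float64(0.07147733399371839))
pip 3 (array([576.1,  20.4, 257.7]), np.float64(50.239426180162035))Traceback (most recent call last):
  File "<stdin>", line 19, in <module>
KeyError: ('t2', 'ref')
```

```bash
python3 - <<'E'
from m import *
np.set_printoptions(suppress=True,precision=1)
L=[];B=[]
for n in("p1","p2"):
    c=load(n); P=hmap(c)
    m=(P[...,2]>68)&(P[...,2]<85)&(P[...,0]>370)&(P[...,0]<440)&(P[...,1]<-400)&(P[...,1]>-470)
    a,ce,mm=max(blobs(m,10),key=lambda t:t[0]); r=cv2.minAreaRect(P[mm][:,:2].astype(np.float32)); print(n,"cap",a,ce,plane(c,ce,72),np.nanmean(P[mm],0),r); L.append(ce);B.append(r[0])
    m=(P[...,2]>5)&(P[...,2]<40)&(P[...,0]>340)&(P[...,0]<620)&(abs(P[...,1]+385)<45); _,_,mm=max(blobs(m,200),key=lambda t:t[0])
    Q=P[mm]; Q=Q[(Q[:,2]>22)]; r=cv2.minAreaRect(Q[:,:2].astype(np.float32)); print("  barrel top",r,Q.mean(0))
g,e=tri(load("p1"),L[0],load("p2"),L[1]); print("tri cap",g,e)
print("tri btn",tri(load("p1"),(262.3,177.7),load("p2"),(179.2,177.8)))
xy=np.mean(B,0); print("grasp",xy, np.linalg.norm(xy-g[:2]))
assert np.linalg.norm(xy-g[:2])<6
yw=np.pi/2
bot.move_gripper(60); bot.move_to([*xy,180],down(yw)); c=shot("b1"); P=hmap(c)
m=(P[...,2]>66)&(P[...,2]<85)&(abs(P[...,0]-xy[0])<35)&(abs(P[...,1]-xy[1])<35)
for a,ce,mm in blobs(m,30): print("close",a,ce,P[mm].mean(0),cv2.minAreaRect(P[mm][:,:2].astype(np.float32)))
print(bot.read_state()["clock"])
E
```

```text
p1 cap 349 [290.  271.9] [[ 403.3 -435.5   72. ]] [ 403.3 -435.8   71.5] ((403.21356201171875, -436.4338684082031), (19.812562942504883, 17.8884220123291), 87.69000244140625)
  barrel top ((424.76385498046875, -373.3183898925781), (21.878074645996094, 121.46633911132812), 79.53646850585938) [ 434.5 -374.4   25.1]Traceback (most recent call last):
  File "<stdin>", line 7, in <module>
ValueError: max() iterable argument is empty
```

```bash
python3 - <<'E'
from m import *
np.set_printoptions(suppress=True,precision=1)
xy=np.array([403.3,-436.]); L=[(290,271.9)]
bot.move_gripper(60); bot.move_to([xy[0],xy[1]+40,190],down(np.pi/2)); bot.dwell(.1); c=shot("b1"); P=hmap(c)
m=(P[...,2]>66)&(P[...,2]<85)&(abs(P[...,0]-xy[0])<30)&(abs(P[...,1]-xy[1])<30)
for a,ce,mm in blobs(m,100): print("close",a,ce,P[mm].mean(0),cv2.minAreaRect(P[mm][:,:2].astype(np.float32))); L.append(ce)
print(tri(load("p1"),L[0],c,L[-1]),bot.read_state()["clock"])
m=(P[...,2]>5)&(P[...,2]<40)&(P[...,0]>340)&(P[...,0]<620)&(abs(P[...,1]+385)<45)
for a,ce,mm in blobs(m,300):
    Q=P[mm]; Q=Q[(Q[:,2]>22)]; print(a,ce,cv2.minAreaRect(P[mm][:,:2].astype(np.float32)),"  barrel top",cv2.minAreaRect(Q[:,:2].astype(np.float32)))
E
```

```text
close 527 [318.2 248.5] [ 403.2 -435.7   71.2] ((403.0862731933594, -436.8799743652344), (19.312217712402344, 18.0987606048584), 89.8961181640625)
(array([ 403.3, -435.2,   72.5]), np.float64(0.2585994145214295)) 6.7833
5540 [375.8 158.8] ((483.0482177734375, -385.276611328125), (28.44205665588379, 241.54644775390625), 79.93867492675781)   barrel top ((436.5040283203125, -375.2761535644531), (21.39564323425293, 145.865234375), 78.4314193725586)
569 [318.8 213.4] ((403.6606750488281, -425.08489990234375), (9.681408882141113, 29.650089263916016), 89.70067596435547)   barrel top ((403.8412780761719, -425.0281677246094), (9.565264701843262, 29.201549530029297), 89.13197326660156)
```

View pics/b1.png

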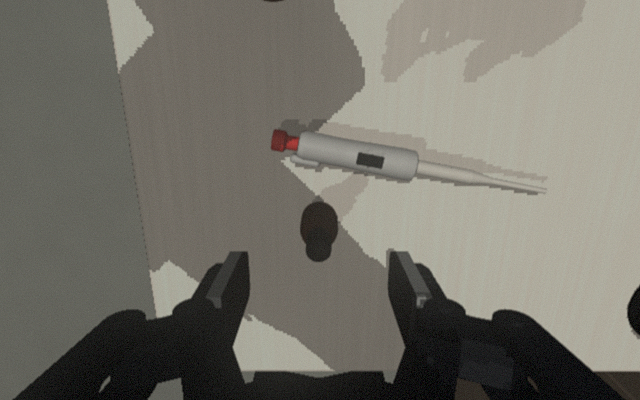

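b1 shows the loose brown bottle standing alone at (318,225) with its black cap at (318,248). It fits "loose, brown, beside the pipette"; the other brown one at t1 (287,203) is in a cell. I'll pick it now.

```bash
python3 - <<'E'
from m import *
np.set_printoptions(suppress=True,precision=1)
st=lambda t:print(t,{k:np.round(bot.read_state()[k],1) for k in("clock","ee_pos","grip_width","grip_force","ft_force")})
y=np.pi/2; x0,y0=403.3,-436
bot.move_to([x0,y0,115],down(y)); print(bot.servo_line([x0,y0,69],speed=100,until_force=8)); bot.move_gripper(15,40); st("grip")
assert bot.read_state()["grip_width"]>17
bot.servo_line([x0,y0,190],speed=250); st("lift")
c=np.array([535.,128.]); yp=np.radians(85.7)
bot.move_to([*c,190],down(yp)); s=shot("c1"); st("over")
bot.servo_line([*c,100],speed=250); h=bot.servo_line([*c,80.5],speed=40,until_force=5); st("down %s"%h)
E
```

```text
False
grip {'clock': np.float64(8.3), 'ee_pos': array([ 403.5, -436.3,   69.6]), 'grip_width': np.float64(18.8), 'grip_force': np.float64(39.1), 'ft_force': array([-0.7,  0.2,  5.1])}
lift {'clock': np.float64(8.9), 'ee_pos': array([ 403.1, -435.7,  189.4]), 'grip_width': np.float64(18.8), 'grip_force': np.float64(39.0), 'ft_force': array([ 0.6,  0.5, -0.7])}
over {'clock': np.float64(11.0), 'ee_pos': array([535.2, 127.3, 190. ]), 'grip_width': np.float64(18.3), 'grip_force': np.float64(39.1), 'ft_force': array([-0.2, -0.5,  0.2])}
down True {'clock': np.float64(12.0), 'ee_pos': array([535.2, 128. ,  82.1]), 'grip_width': np.float64(18.7), 'grip_force': np.float64(39.6), 'ft_force': array([-0.4,  0.7,  6.5])}
```

```bash
python3 - <<'E'
from m import *
np.set_printoptions(suppress=True,precision=1)
a=np.radians(85.7); M=np.array([[np.sin(a),-np.cos(a)],[np.cos(a),np.sin(a)]]); K={}
for n in("t1","t2"):
    c=load(n); H,S,V=cv2.split(cv2.cvtColor(c["image"],cv2.COLOR_BGR2HSV)); P=hmap(c)
    b=((H>100)&(H<130)&(S>150)&(V>50)).astype(np.uint8); b=cv2.morphologyEx(b,cv2.MORPH_CLOSE,np.ones((3,3)))
    for nm,x0 in(("pip",630),("ref",526)):
        bb=b*((abs(P[...,0]-x0)<56)&(abs(P[...,1])<150)&(P[...,2]<46)); ar,ce,m=max(blobs(bb,1000),key=lambda t:t[0])
        v,u=np.nonzero(m);uv=np.c_[u,v]; Q=plane(c,uv,43)[:,:2]@M.T; lo,hi=Q.min(0),Q.max(0); print(n,nm,hi-lo,(lo+hi)/2@M)
        sel=lambda f: uv[f].mean(0)
        K[n,nm]=[sel(Q[:,0]<lo[0]+1),sel(Q[:,0]>hi[0]-1),sel(Q[:,1]>hi[1]-1),sel(Q[:,1]<lo[1]+1)]
        z=P[...,2][m]; print("   depth z pct",np.nanpercentile(z,[5,50,95,99]))
for nm in("pip","ref"):
    R_=[tri(load("t1"),K["t1",nm][i],load("t2"),K["t2",nm][i])for i in range(4)]
    for p,e in R_: print(nm,p,M@p[:2],round(e,2))
E
```

```text
t1 pip [ 84.3 236.3] [630.4  -1.9]
   depth z pct [14.5 21.5 40.8 43.3]
t1 ref [ 79.8 143.7] [525.5 -63.4]
   depth z pct [15.4 21.9 41.9 43.4]
t2 pip [ 83.6 238.2] [629.7  -4.2]
   depth z pct [14.4 21.3 39.8 42.9]
t2 ref [ 77.6 146.6] [528.3 -65.7]
   depth z pct [15.3 21.7 42.  43.5]
pip [585.7 -47.6  33.6] [587.6  -3.6] 1.36
pip [670.8 -51.3  34. ] [672.8  -0.8] 2.18
pip [642.  114.6  39.3] [631.6 162.4] 1.33
pip [ 623.9 -125.5   36.5] [631.5 -78.4] 3.21
ref [481.8 -57.3  13.9] [484.8 -21. ] 1.99
ref [566.9 -50.9  36.9] [569.1  -8.2] 1.61
ref [528.5   5.9  37.7] [526.6  45.5] 1.13
ref [ 514.6 -146.5   28.7] [ 524.2 -107.5] 0.56
```

```bash
python3 - <<'E'
from m import *
np.set_printoptions(suppress=True,precision=1)
bot.move_gripper(45); x,y,z=bot.read_state()["ee_pos"]; bot.servo_line([x,y,190],speed=250)
a=np.radians(85.7); M=np.array([[np.sin(a),-np.cos(a)],[np.cos(a),np.sin(a)]])
for n,ty in(("v4",20),("v3",-165)):
    bot.move_to([575,ty,220],down(a)); bot.dwell(.15); c=shot(n); print(n,c["T"][:3,3],bot.read_state()["clock"])
    H,S,V=cv2.split(cv2.cvtColor(c["image"],cv2.COLOR_BGR2HSV)); P=hmap(c)
    b=((H>100)&(H<130)&(S>120)&(V>30)).astype(np.uint8)
    for nm,x0 in(("pip",630),("ref",526)):
        bb=b*((abs(P[...,0]-x0)<56)&(abs(P[...,1])<155)&(P[...,2]<46)); ar,ce,m=max(blobs(bb,1000),key=lambda t:t[0])
        v,u=np.nonzero(m);uv=np.c_[u,v]
        for zz in(43,36):
            Q=plane(c,uv,zz)[:,:2]@M.T; lo,hi=Q.min(0),Q.max(0); print(n,nm,zz,"x'",lo[0],hi[0],(lo+hi)[0]/2,"y'",lo[1],hi[1],"v",v.min(),v.max())
    if n=="v4":
        w=(P[...,2]>68)&(P[...,2]<100)&(P[...,0]>490)&(P[...,0]<570)&(P[...,1]>-10)
        for ar,ce,m in blobs(w,60): print("cap",P[m].mean(0),c["image"][m].mean(0))
E
```

```text
v4 [580.   96.3 343.1] 13.725
v4 pip 43 x' 584.8444008871041 671.6338616071109 628.2391312471075 y' -73.97044182284995 163.38443142482816 v 54 314
v4 pip 36 x' 585.1646410767664 673.9787862327582 629.5717136547623 y' -78.95011891157314 163.94193262576098 v 54 314
v4 ref 43 x' 489.2319435454121 570.1439864758206 529.6879650106164 y' -98.57837669599063 47.024021782264974 v 196 335
v4 ref 36 x' 487.32167034485366 570.1212852528489 528.7214777988513 y' -104.13212467219314 44.86698704284677 v 196 335
cap [536.  126.5  82.9] [53.  58.8 60.1]
cap [534.   85.3  83.1] [ 70.  176.  206.6]
cap [530.2  44.4  82.5] [47.7 52.5 54.1]
v3 [580.4 -88.2 344. ] 14.6917
v3 pip 43 x' 586.5193561983696 672.5439202649151 629.5316382316423 y' -82.7658432675265 17.578593587481283 v 0 134
v3 pip 36 x' 586.5453243754391 674.5704593150695 630.5578918452543 y' -83.65773371665944 19.020294244871607 v 0 134
v3 ref 43 x' 487.87508046605944 570.8500579975165 529.362569231788 y' -104.91089190666841 17.522644299791278 v 0 160
v3 ref 36 x' 485.60699615977137 570.511623960841 528.0593100603062 y' -106.31778338802098 18.963043811206198 v 0 160
```

View pics/v4.png

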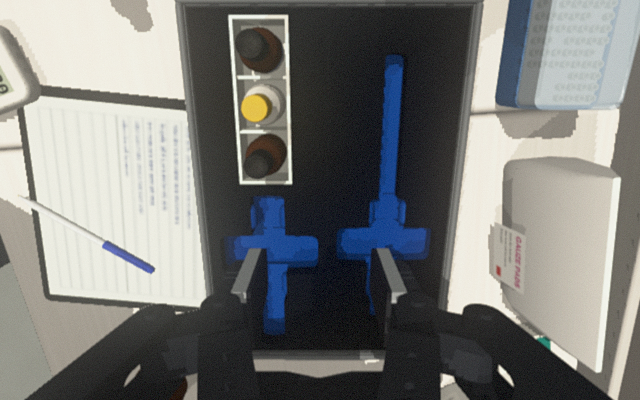

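```bash
python3 - <<'E'
from m import *
np.set_printoptions(suppress=True,precision=1)
a=np.radians(85.7); M=np.array([[np.sin(a),-np.cos(a)],[np.cos(a),np.sin(a)]])
for n in("t1","t2","v3","v4"):
    c=load(n); o=M@c["T"][:2,3]; print(n,"cam",o)
    H,S,V=cv2.split(cv2.cvtColor(c["image"],cv2.COLOR_BGR2HSV)); P=hmap(c)
    b=((H>95)&(H<135)&(S>80)&(V>18)).astype(np.uint8)
    for nm,x0,sl in(("pip",630,[(90,150),(25,38),(-45,-25),(-75,-50)]),("ref",526,[(20,40),(-25,5),(-90,-45)])):
        bb=b*((abs(P[...,0]-x0)<56)&(abs(P[...,1])<155)&(P[...,2]<46)); ar,ce,m=max(blobs(bb,1000),key=lambda t:t[0])
        v,u=np.nonzero(m); out=[]
        Q=plane(c,np.c_[u,v],43)[:,:2]@M.T
        for l,h in sl:
            s=Q[(Q[:,1]>l)&(Q[:,1]<h)]
            if len(s)<50: out.append(None);continue
            e=[(r[:,0].min(),r[:,0].max()) for k in np.arange(l,h,3) if len(r:=s[(s[:,1]>=k)&(s[:,1]<k+3)])]; e=np.median(e,0); out.append((e.round(1).tolist(),round(e.mean(),1)))
        print(" ",nm,out)
E
```

```text
t1 cam [547.1 192.5]
  pip [([622.1, 637.4], np.float64(629.8)), ([574.7, 648.5], np.float64(611.6)), ([578.5, 648.8], np.float64(613.6)), ([618.2, 639.8], np.float64(629.0))]
  ref [([509.3, 580.5], np.float64(544.9)), ([483.5, 584.0], np.float64(533.8)), ([512.8, 582.0], np.float64(547.4))]
t2 cam [582.8 114.8]
  pip [([622.0, 639.4], np.float64(630.7)), ([573.4, 648.6], np.float64(611.0)), ([578.4, 648.6], np.float64(613.5)), ([581.1, 642.0], np.float64(611.6))]
  ref [([508.9, 580.4], np.float64(544.7)), ([486.0, 584.1], np.float64(535.1)), ([514.7, 583.5], np.float64(549.1))]
v3 cam [585.4 -44.4]
  pip [None, None, ([578.6, 652.6], np.float64(615.6)), ([601.4, 644.2], np.float64(622.8))]
  ref [None, ([485.0, 584.2], np.float64(534.6)), ([514.3, 555.3], np.float64(534.8))]
v4 cam [571.1 139.5]
  pip [([621.6, 640.5], np.float64(631.0)), ([579.1, 648.2], np.float64(613.7)), ([578.6, 618.5], np.float64(598.6)), ([595.3, 622.5], np.float64(608.9))]
  ref [([509.5, 580.8], np.float64(545.2)), ([486.3, 584.0], np.float64(535.2)), ([517.4, 564.3], np.float64(540.8))]
```

v4 shows all three bottles upright in their cells, with the brown caps at (250,43) and (263,163). Measured seats: pipette about (631,-7), refractometer about (521,-69). Next is the pipette.

```bash
cat >> m.py <<'E'
np.set_printoptions(suppress=True,precision=1)
A=np.radians(85.7); M=np.array([[np.sin(A),-np.cos(A)],[np.cos(A),np.sin(A)]])
def st(t): print(t,{k:np.round(bot.read_state()[k],1).tolist() for k in("clock","ee_pos","grip_width","grip_force","ft_force")})
def pick(mid,head,off,z,w,g,yaw):
    p=np.array(mid)+off*np.array([np.cos(head),np.sin(head)])
    bot.move_to([*p,120],down(yaw)); bot.move_gripper(w); bot.servo_line([*p,z],speed=120,until_force=12); bot.move_gripper(10,g); st("grip")
    bot.servo_line([*p,190],speed=250); st("lift")
E
python3 - <<'E'
from m import *
hd=np.radians(-10.1); pick([483,-385.4],hd,-42,21.5,48,60,hd)
assert 22<bot.read_state()["grip_width"]<31
seat=np.array([631.2,-7.2]); g=seat-42*M[1]
bot.move_to([*g,190],down(A)); bot.servo_line([*g,90],speed=200); bot.dwell(.2); st("over")
c=shot("g1"); P=hmap(c); m=(P[...,2]>60)&(P[...,2]<110)&(abs((P[...,:2]@M.T)[...,0]-M[0]@seat)<30)
im=c["image"].copy()
for a,ce,mm in blobs(m,100):
    Q=P[mm]@np.array([[*M[0],0],[*M[1],0],[0,0,1]]).T; print(a,ce,Q.min(0),Q.max(0))
print("want y'",M@seat, "ends",(M@seat)[1]+np.array([-121.5,121.5]))
E
```

```text
grip {'clock': 17.3, 'ee_pos': [442.0, -378.4, 22.5], 'grip_width': 25.2, 'grip_force': 58.8, 'ft_force': [-1.2, 0.9, 6.5]}
lift {'clock': 18.2, 'ee_pos': [441.2, -377.6, 188.5], 'grip_width': 24.9, 'grip_force': 58.9, 'ft_force': [-0.3, 0.0, -1.8]}
over {'clock': 20.4, 'ee_pos': [628.6, -49.2, 91.5], 'grip_width': 24.6, 'grip_force': 58.9, 'ft_force': [0.2, -0.1, -0.5]}
21590 [319.  220.9] [603.9 -50.   74.6] [656.3 100.7 110. ]
want y' [630.   40.1] ends [-81.4 161.6]
```

View pics/g1.png

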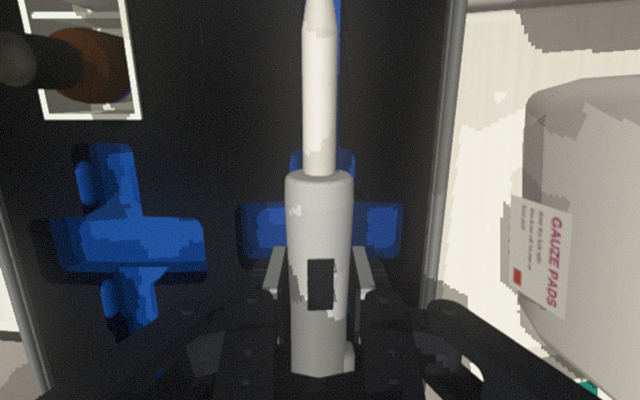

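g1: the pipette is straight in the jaws, with the barrel front edge at (319,175) and the barrel spanning u=286..353. The notch below it spans u=238..403.

```bash
python3 - <<'E'
from m import *
c=load("g1"); az=82.5
def q(uv,z): return M@plane(c,uv,z)[0][:2]
P=hmap(c); print("top z",np.nanmedian(P[200:240,315:325,2]),"thin z",np.nanmedian(P[120:150,317:322,2]))
for l in (190,230): print("barrel x'",(q((286,l),az)+q((353,l),az))/2)
print("thin x'",(q((303,100),az)+q((336,100),az))/2)
for v in(170,175,183): print("shoulder y'",v,q((319,v),az+13.5),q((319,v),az))
Q=P@np.array([[*M[0],0],[*M[1],0],[0,0,1]]).T
for v in range(164,192,3): print(v,Q[v,300],Q[v,319])
print("notch x'",(q((238,240),43)+q((403,240),43))/2,q((238,240),43),q((403,240),36), "cam",M@c["T"][:2,3])
E
```

```text
top z 95.8809986224085 thin z 88.75713854529792
barrel x' [630.5  35.1]
barrel x' [630.5  18.4]
thin x' [630.6  68.8]
shoulder y' 170 [630.3  46.1] [630.3  43. ]
shoulder y' 175 [630.3  44.4] [630.3  41.1]
shoulder y' 183 [630.3  41.5] [630.3  37.9]
164 [620.8  35.6  36.5] [630.3  46.4  87.6]
167 [620.8  34.2  37.4] [630.3  45.7  89.2]
170 [622.8  41.6  76.5] [630.3  44.4  88.5]
173 [623.   41.7  81.8] [630.3  43.4  89.1]
176 [623.3  41.8  87.2] [630.3  42.1  88.3]
179 [623.5  41.8  91.7] [630.3  41.9  92. ]
182 [623.5  40.9  92.2] [630.3  41.7  95.2]
185 [623.6  40.4  94.5] [630.3  40.7  95.8]
188 [623.5  38.9  93.1] [630.3  39.7  95.8]
191 [623.5  37.9  93.5] [630.3  38.7  96.1]
notch x' [631.2  -3.7] [587.9  -3.6] [676.4  -7. ] cam [629.9  73.6]
```

```bash
python3 - <<'E'
from m import *
seat=np.array([631.2,-7.2]); g=seat-42*M[1]+.6*M[0]
bot.servo_line([*g,66],speed=100); st("near")
h=bot.servo_line([*g,41.5],speed=35,until_force=30); st("pushed %s"%h)
bot.move_gripper(44); st("open")
x,y,z=bot.read_state()["ee_pos"]; bot.servo_line([x,y,150],speed=200)
c=shot("s1"); P=hmap(c); Q=P@np.array([[*M[0],0],[*M[1],0],[0,0,1]]).T
s=c["image"].max(2)>110
m=s&(abs(Q[...,0]-631)<18)&(Q[...,1]>-100)&(Q[...,1]<180)&(Q[...,2]<70)&(Q[...,2]>15)
for a,b in((-60,-45),(-40,0),(10,38),(50,80),(90,120),(120,170)):
    r=Q[m&(Q[...,1]>a)&(Q[...,1]<b)]
    if len(r)>30: print(a,b,len(r),"x",np.percentile(r[:,0],[2,98]),"top z",np.percentile(r[:,2],90))
E
```

```text
near {'clock': 20.9, 'ee_pos': [628.4, -49.1, 65.4], 'grip_width': 25.0, 'grip_force': 58.9, 'ft_force': [0.3, -0.4, -0.9]}
pushed True {'clock': 21.6, 'ee_pos': [629.6, -49.3, 43.5], 'grip_width': 25.1, 'grip_force': 59.8, 'ft_force': [-2.5, -0.2, 6.9]}
open {'clock': 21.9, 'ee_pos': [629.3, -49.2, 42.7], 'grip_width': 44.3, 'grip_force': 0.0, 'ft_force': [0.7, -0.4, 0.1]}
-60 -45 559 x [620.4 646.6] top z 47.27055572200694
-40 0 1808 x [614.5 646.8] top z 46.9965722812784
10 38 1597 x [619.4 646.8] top z 48.18001799501185
50 80 946 x [626.1 637.7] top z 41.25233900597016
90 120 1037 x [626.9 640.2] top z 40.06100549269509
120 170 139 x [626.8 640. ] top z 37.411562337677466
```

View pics/s1.png

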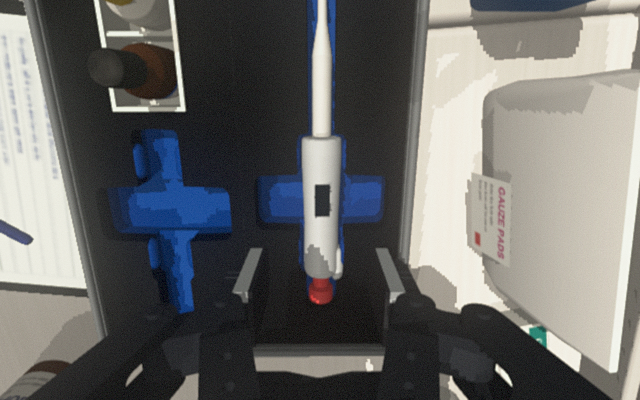

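s1: the pipette is fully in its cutout. The barrel runs v=137..275 with its top at z≈48, and the button is at (320,290). Next is the refractometer.

```bash
python3 - <<'E'
from m import *
hd=np.radians(125); u=np.array([np.cos(hd),np.sin(hd)]); n=np.array([u[1],-u[0]])
for i,s in((1,0),(2,50)):
    p=np.array([476,304])+40*u+s*n
    bot.move_to([*p,200],down(hd)); bot.dwell(.15); c=shot(f"r{i}"); P=hmap(c); st(f"r{i}")
    m=(P[...,2]>6)&(P[...,2]<45)&(abs(P[...,0]-476)<110)&(abs(P[...,1]-304)<110)
    for a,ce,mm in blobs(m,150): print(a,ce,cv2.minAreaRect(P[mm][:,:2].astype(np.float32)),np.nanpercentile(P[mm][:,2],95),c["image"][mm].mean(0))
E
```

```text
r1 {'clock': 24.4, 'ee_pos': [453.5, 336.2, 199.8], 'grip_width': 43.8, 'grip_force': 0.0, 'ft_force': [0.7, 0.5, -0.1]}
3761 [317.5 204.8] ((475.884765625, 303.6246032714844), (24.87540054321289, 149.82388305664062), 41.44376754760742) 25.456665419505782 [56.1 61.  63.1]
591 [250. 208.] ((418.8800354003906, 279.6092224121094), (21.241146087646484, 20.884244918823242), 67.0722427368164) 35.042874551999375 [100.2  76.5  59.1]
1109 [204.3 268. ] ((415.29644775390625, 203.79225158691406), (32.99347686767578, 19.48224639892578), 0.05528082698583603) 43.33862883226452 [ 69.4  63.9 103.2]
r2 {'clock': 24.9, 'ee_pos': [493.6, 365.0, 200.1], 'grip_width': 44.0, 'grip_force': 0.0, 'ft_force': [0.3, 0.5, 0.1]}
3660 [263.9 203.4] ((476.0947265625, 303.76055908203125), (24.855112075805664, 149.84750366210938), 41.43400955200195) 25.536099684514248 [57.5 62.6 64.6]
648 [194.6 208.3] ((419.03607177734375, 280.0535888671875), (20.77058219909668, 20.747220993041992), 33.60938262939453) 35.0618579206729 [101.3  79.   62.5]
1236 [152.5 269. ] ((415.48291015625, 204.07766723632812), (19.982431411743164, 32.86623001098633), 89.9362564086914) 43.328849776758744 [ 71.9  66.9 105.1]
695 [341.4 301.1] ((579.9261474609375, 275.56597900390625), (28.94211196899414, 11.877402305603027), 89.26898193359375) 43.0060453814409 [30.9 34.4 68.4]
```

View pics/r1.png

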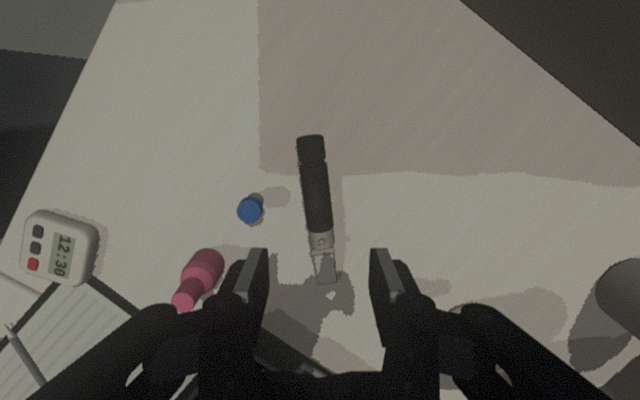

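r1: the refractometer has its black eyepiece at (310,145) and its bright prism at (326,268). The blue vial is at (250,208), 58 mm to the side of the grip, so the jaws open only 42 mm.

```bash
python3 - <<'E'
from m import *
hd=np.radians(131.4); pick([476,303.7],hd,20,21,42,60,hd)
assert 20<bot.read_state()["grip_width"]<29
seat=np.array([521.3,-69.0]); g=seat+20*M[1]
bot.move_to([*g,190],down(A)); bot.servo_line([*g,90],speed=200); bot.dwell(.2); st("over")
c=shot("g2"); P=hmap(c); Q=P@np.array([[*M[0],0],[*M[1],0],[0,0,1]]).T
m=(Q[...,2]>75)&(Q[...,2]<100)&(abs(Q[...,0]-525)<12.9)&(Q[...,1]>10)
for a,ce,mm in blobs(m,100):
    r=Q[mm]; print(a,ce,r.min(0),r.max(0)); 
    for lo in (12,25,35): t=r[(r[:,1]>lo)&(r[:,1]<lo+8)]; print(lo,np.percentile(t[:,0],[1,99]) if len(t) else None)
print("want",M@seat,"eye",(M@seat)[1]+75)
E
```

```text
grip {'clock': 26.9, 'ee_pos': [463.2, 319.0, 22.1], 'grip_width': 23.0, 'grip_force': 58.6, 'ft_force': [-2.3, -0.4, 4.6]}
lift {'clock': 27.7, 'ee_pos': [462.2, 318.4, 188.5], 'grip_width': 22.8, 'grip_force': 58.9, 'ft_force': [0.4, -0.5, -2.2]}
over {'clock': 30.0, 'ee_pos': [523.4, -49.1, 91.3], 'grip_width': 22.7, 'grip_force': 58.9, 'ft_force': [0.1, -0.7, -2.1]}
2776 [315.7  34.9] [514.9  72.7  75.5] [533.9  92.   86.8]
12 None
25 None
35 None
6067 [318.6 192.2] [512.8  10.   75.2] [537.2  44.9  96.2]
12 [513.3 537. ]
25 [513.6 536.7]
35 [513.8 536.8]
want [525.  -29.7] eye 45.28063608133168
```

View pics/g2.png

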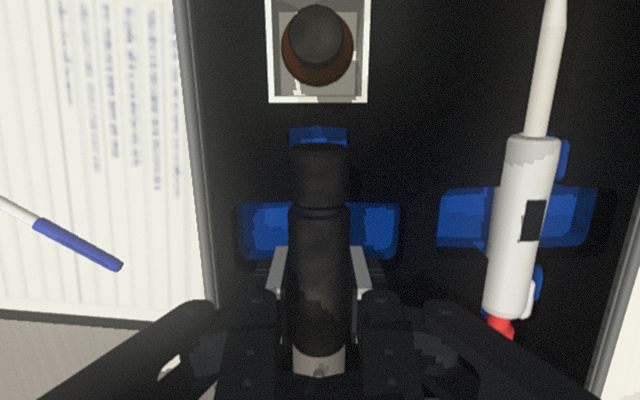

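g2: the refractometer is centred (u≈318) over its cutout, with the notch at u=235..400 and the eyepiece towards the cells. Pressing it in.

```bash
python3 - <<'E'
from m import *
seat=np.array([521.3,-69.0]); g=seat+20*M[1]
bot.servo_line([*g,66],speed=100); st("near")
h=bot.servo_line([*g,42.5],speed=35,until_force=30); st("pushed %s"%h)
bot.move_gripper(42); st("open")
x,y,z=bot.read_state()["ee_pos"]; bot.servo_line([x,y,190],speed=200)
p=np.array([578,-60])-40*M[1]; bot.move_to([*p,250],down(A)); bot.dwell(.2)
c=shot("f1"); P=hmap(c); Q=P@np.array([[*M[0],0],[*M[1],0],[0,0,1]]).T
for nm,x0,sl in(("ref",525,((-104,-62),(-40,-25),(-20,0),(5,25),(28,44))),("pip",630.5,((-55,-35),(0,38),(50,80),(120,155)))):
  for a,b in sl:
    r=Q[(abs(Q[...,0]-x0)<5)&(Q[...,1]>a)&(Q[...,1]<b)]
    if len(r)>30: print(nm,a,b,len(r),"top z",np.percentile(r[:,2],[50,90]))
w=(P[...,2]>68)&(P[...,2]<100)&(P[...,0]>490)&(P[...,0]<570)&(P[...,1]>10)
for ar,ce,m in blobs(w,60): print("cap",P[m].mean(0),c["image"][m].mean(0))
st("end")
E
```

```text
near {'clock': 30.4, 'ee_pos': [522.7, -49.0, 65.9], 'grip_width': 23.0, 'grip_force': 58.9, 'ft_force': [-0.8, -0.1, -1.2]}
pushed True {'clock': 31.0, 'ee_pos': [523.3, -49.1, 44.4], 'grip_width': 22.9, 'grip_force': 60.2, 'ft_force': [-4.0, 0.8, 9.8]}
open {'clock': 31.4, 'ee_pos': [523.0, -49.1, 43.8], 'grip_width': 42.0, 'grip_force': 0.0, 'ft_force': [0.3, 0.0, -0.3]}
ref -104 -62 750 top z [285.4 292.6]
ref -40 -25 176 top z [47.3 48.4]
ref -20 0 249 top z [47.2 48.2]
ref 5 25 269 top z [47.2 48.1]
ref 28 44 232 top z [46.8 48. ]
pip -55 -35 4446 top z [301.3 309.7]
pip 0 38 542 top z [47.8 49. ]
pip 50 80 535 top z [39.9 41.3]
cap [530.5  36.6  80.5] [36.  39.  40.1]
end {'clock': 33.0, 'ee_pos': [574.5, -99.3, 249.2], 'grip_width': 42.1, 'grip_force': 0.0, 'ft_force': [-0.7, 0.7, 0.4]}
```

View pics/f1.png

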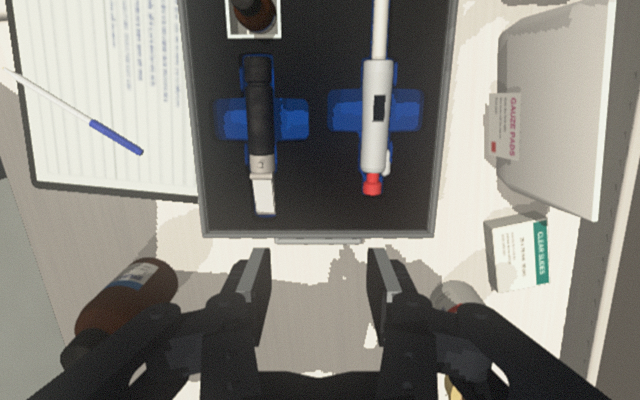

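f1: the refractometer (260,130) and the pipette (376,120) lie level in their cutouts. Their tops are at z≈47.3 and 48, as they should be, so I'm handing in.

```bash
python3 -c "
from rig import bot
print(bot.finish_job())"
```

```text
the job is handed in; nothing more can be done
None
```

I handed the job in at about 33 s: pipette and refractometer measure fully home in their cutouts, and the loose brown bottle stands in the empty end cell; I never saw a verdict, and I didn't re-measure the bystanders or recheck all three bottles after seating the instruments.

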